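# Finish packing the round spice tray

## Task

Finish packing the round spice tray, which has seven circles marked on its floor in a honeycomb: first stand the tall wooden pepper mill on the middle circle, then stand the three loose knobbed spice tins, the same kind as those already in the tray, upright on the three circles still free around it, and let go of everything. Leave the tins already in the tray, and the flat-lidded tin and the fat tin on the table, standing where they are.

Things in the scene. Friction and masses are not known exactly. Their poses are not given: they have to be found in the camera images.
- tray: fixed round metal tray: outer diameter 200 mm, rim 36 mm high, wall 3 mm, inner floor 4 mm above its underside. Origin: centre of the underside, z up. Seven dark 52 mm circles on its floor are the places: one central, six on a ring 60 mm from it at 0, 60, 120, 180, 240, 300 degrees from the tray's x axis, anticlockwise from above. Three ring places already hold packed tins
- mill_mid (a point): tall pepper mill, turned wood, loose, 110 mm high, about 0.18 kg: foot 44 mm in diameter, 36 mm high; waist 24 mm; cylindrical head 28 mm in diameter over the top 40 mm. The point is on its axis half-way up, 55 mm above its underside; the head, by which to grip it, spans 15 to 55 mm above the point. z is its axis, up; yaw is free
- tin_a_mid (a point): loose spice tin on the table: steel can 44 mm in diameter, 54 mm high, with a fixed wooden knob on top (24 mm in diameter, 36 mm high); 90 mm high in all, about 0.14 kg. The point is on its axis half-way up, 45 mm above its underside; the knob, by which to grip it, spans 9 to 45 mm above the point. z is its axis, up; yaw is free
- tin_b_mid (a point): loose spice tin on the table: steel can 44 mm in diameter, 54 mm high, with a fixed wooden knob on top (24 mm in diameter, 36 mm high); 90 mm high in all, about 0.14 kg. The point is on its axis half-way up, 45 mm above its underside; the knob, by which to grip it, spans 9 to 45 mm above the point. z is its axis, up; yaw is free
- tin_c_mid (a point): loose spice tin on the table: steel can 44 mm in diameter, 54 mm high, with a fixed wooden knob on top (24 mm in diameter, 36 mm high); 90 mm high in all, about 0.14 kg. The point is on its axis half-way up, 45 mm above its underside; the knob, by which to grip it, spans 9 to 45 mm above the point. z is its axis, up; yaw is free
- packed_a_mid (a point): a spice tin exactly like the loose ones (44 mm can, 24 mm knob, 90 mm high), loose but already packed, standing on one of the ring marks of the tray; the point is on its axis, half-way up (45 mm above its underside). Stays where it is
- packed_b_mid (a point): a spice tin exactly like the loose ones (44 mm can, 24 mm knob, 90 mm high), loose but already packed, standing on one of the ring marks of the tray; the point is on its axis, half-way up (45 mm above its underside). Stays where it is
- packed_c_mid (a point): a spice tin exactly like the loose ones (44 mm can, 24 mm knob, 90 mm high), loose but already packed, standing on one of the ring marks of the tray; the point is on its axis, half-way up (45 mm above its underside). Stays where it is
- flat_tin_mid (a point): look-alike that does not belong: steel can 44 mm in diameter, 54 mm high, with a flat wooden lid 47 mm in diameter and 14 mm thick and no knob, 68 mm high in all; loose on the table. The point is half-way up, 34 mm above its underside. Leave it
- fat_tin_mid (a point): look-alike that does not belong: fat low steel can 68 mm in diameter, 40 mm high, with a wooden knob 24 mm in diameter and 26 mm high, 66 mm high in all; loose on the table. The point is half-way up, 33 mm above its underside. Leave it
Things that resemble listed ones, but are neither listed nor needed, are in the scene too. What is shaped like the part that bears tin_c_mid but blue or purple is not meant.

How it is judged:
By the outcome, as a careful person would: the job done as asked, in the order asked, and still so for the second after the job is handed in, with the robot touching nothing.
It also fails if it takes over 109 s, if anything falls off the work surface, if the arm or the gripper's body presses on something with over 40 N, if the wrist force passes 120 N, or if a joint passes its speed limit or range.

## Robot

A 6-joint arm with a two-finger parallel gripper is mounted at the origin on the work surface. World frame = base frame: x ahead of the robot, y to its left, z up, the work surface at z = 0. Lengths are in m, angles in rad, forces in N, time in s.
With the tool pointing down it reaches from about 0.325 to 0.85 m from the base axis. Payload 15.5 kg.
Tool frame: the origin (TCP) lies between the finger pads; the fingertips stand bot.tip_extent ahead of it and the grasp point (between the pads) lies 8 mm behind it (bot.tip_extent is the distance from the TCP to the fingertips, in m); z points along the fingers, y is the line along which they close (so a half turn about z gives the same grasp; the last joint's range is limited). The gripper opens to 91 mm and grips with 3 to 60 N. Pads are 32 mm wide; open, the fingers measure 118 mm over their backs; the gripper's body (76 mm by 178 mm) begins 60 mm behind the grasp point.
Start: joints at [-1.315, 0.494, 1.345, -0, 1.302, -0.096], TCP at [0.215, -0.587, 0.225] pointing down, gripper open.
Joint ranges: [-2.91, 2.91], [-0.82, 2.16], [0.22, 2.67], [-1.22, 4.37], [0.12, 2.79], [-3.08, 3.08]. Speed limits (rad/s): [1.89, 1.89, 2.57, 3.01, 3.01, 3.01].

## Interface

Orientations are given as a unit quaternion [w, x, y, z].
In Python, from rig import bot gives the robot as it stands.
- The arm moves only by the tool step_arm, never from a script. Its argument "increments" is one flat list of numbers, 5 for each row, row after row: the shift along the tool's x, y, z in m, then the turn about the tool's z in rad, then the opening, from 0 (shut) to 1 (fully open). In form: [dx, dy, dz, twist, hand, dx, dy, dz, twist, hand, ...]. A call has 1 to 20 rows; each row is the pose to reach, as a shift and turn from the pose commanded when the call began, along the tool's axes at that moment; what a row does not reach only later rows make up. A row lasts 1/8 s, in which the tool goes at most 62.5 mm and 10.7 degrees, less where a joint would pass 70% of its speed; a pose out of reach is approached as far as the arm can. A call with a gripper value outside its range is refused whole. The fingers move at their own pace and stop on an object; the grip force is fixed at half the most. Time passes only in rows, so rows that repeat a pose let the fingers close. It gives the time, the measured TCP pose, the force, the opening and the grip force at its end, in the units of the state.
- bot.state(): the state, without advancing time (a new reading comes with each control period).
- bot.snapshot(name): name is "side" or "top" or "wrist"; returns the picture (384x512x3 uint8, red, green, blue); there is no depth.
- bot.camera_model(name): a dict with "fx", "fy", "cx", "cy" (pixels), "D" ([k1, k2, p1, p2, k3] as OpenCV has them; the pictures are not rectified), "position" and "rotation" of the camera in the world. Camera axes: x right, y down, z forward; pixel columns grow to the right and rows downward; lengths in m; the calibration is good to about 2 mm. A picture is of the moment at which its call begins: read the wrist's pose just before it. camera_model takes no time and is no camera call; for the wrist camera it gives the pose at the moment of the call.
- bot.job_done(): hands the job in; it is judged then, once.
The state is a dict: "time_s": time; "joints": joint angles; "joint_velocities": joint speeds; "tau": joint torques, N m; "position": TCP position; "eef_rot": TCP orientation; "force": force on the tool from outside, world axes, zero at the start; "wrist_torque": the same for the moment, N m; "opening": finger opening in m; "grasp_force": force on a finger pad.
Only numpy, scipy, OpenCV 4.12 (cv2) and the standard library are available. Lean on these libraries where they do the work, as an engineer would, in place of code of your own. Each camera call takes 0.05 s, during which the arm holds its last target. There are 200 camera calls.

## Working session

There is one attempt and no reset: what is moved stays moved. The work goes in short steps, Python scripts to look and compute and a tool call to move; the robot and the scene stay as the last step left them, time stands still between calls to the robot, and variables do not carry over. Pictures are saved under pics/ and viewed, at most 14 in all, crops included, and the job is handed in when it is done.

Besides the shell and the picture viewer there is one more tool, called after "Emit:" in YAML: its name, and indented under it one key for each argument. step_arm: Moves the arm, as the interface text tells. Its arguments: {"type":"object","properties":{"increments":{"type":"array"}},"required":["increments"]}

```bash
mkdir -p pics; ls
python3 - <<'E'
from rig import bot
import cv2
for n in("top","side"):
    cv2.imwrite(f"pics/{n}0.png",cv2.resize(bot.snapshot(n),(800,600),interpolation=cv2.INTER_CUBIC)[:,:,::-1])
    m=bot.camera_model(n);print(n,m)
s=bot.state();print(s,bot.tip_extent)
E
```

```text
pics
top {'fx': 375.0047530657459, 'fy': 375.0047530657459, 'cx': 254.10933889674928, 'cy': 193.89397054533956, 'D': array([-0.02725095,  0.        ,  0.        ,  0.        ,  0.        ]), 'position': array([ 0.42235726, -0.07000109,  1.10091825]), 'rotation': array([ 0.02337183, -0.70539718,  0.70801274, -0.02421873])}
side {'fx': 355.19225951566176, 'fy': 355.19225951566176, 'cx': 259.87379897095326, 'cy': 193.10286682097896, 'D': array([-0.00682071,  0.        ,  0.        ,  0.        ,  0.        ]), 'position': array([0.45657318, 0.64478463, 0.91736382]), 'rotation': array([ 0.00744733, -0.02574642,  0.94156748, -0.33575637])}
{'time_s': 0.1, 'joints': array([-1.31447162e+00,  4.94135045e-01,  1.34606856e+00, -1.53369111e-05,
        1.30249635e+00, -9.55009248e-02]), 'joint_velocities': array([ 0.0004102 , -0.00127203, -0.00273925,  0.00044654, -0.00104095,
       -0.00039458]), 'tau': array([ 1.45715130e-03, -8.80235839e+01, -3.82544732e+01,  7.09067378e-02,
        4.82478167e-02, -8.55882899e-05]), 'position': array([ 0.21529612, -0.58639532,  0.22438939]), 'eef_rot': array([-5.51270379e-04,  9.84566692e-01,  1.75008919e-01, -5.18414268e-05]), 'force': array([-0.19282301,  0.12491981, -0.24151312]), 'wrist_torque': array([ 0.0290612 , -0.03318357,  0.00536151]), 'grasp_force': 0.0, 'opening': 0.09114113402543646} 0.011
```

View pics/top0.png

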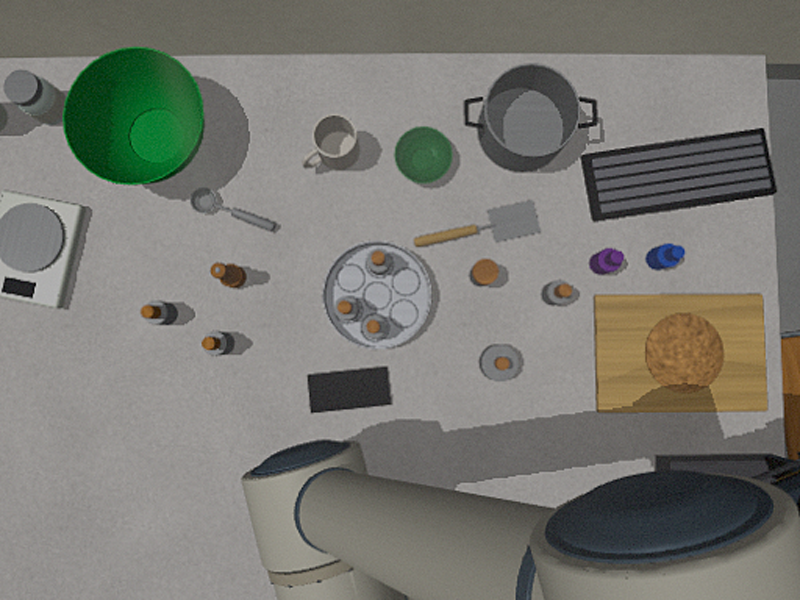

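View pics/side0.png

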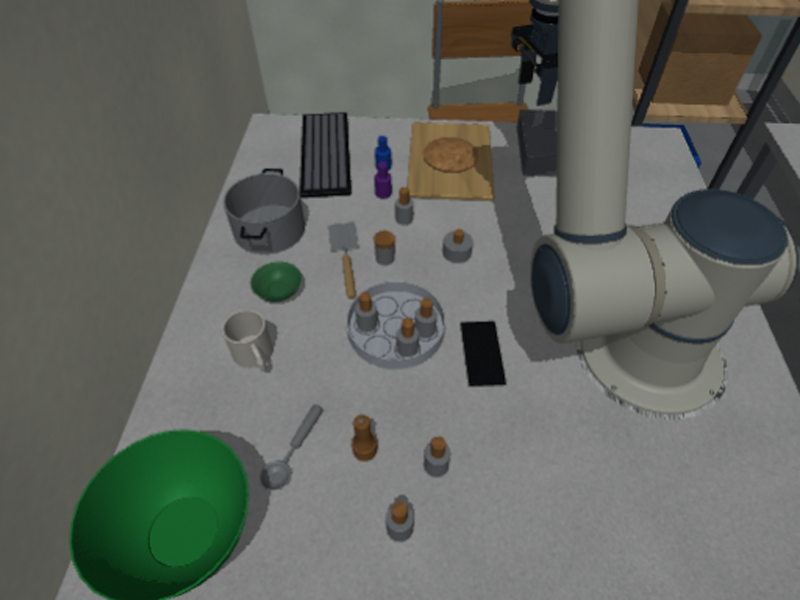

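```bash
cat > h.py <<'E'
import numpy as np,cv2
from scipy.spatial.transform import Rotation as R
from rig import bot
def rot(q): return R.from_quat(q,scalar_first=True).as_matrix()
def ray(m,uv,z):
    K=np.array([[m['fx'],0,m['cx']],[0,m['fy'],m['cy']],[0,0,1.]])
    p=cv2.undistortPoints(np.array(uv,float).reshape(-1,1,2),K,np.array(m['D']))[:,0]
    d=np.c_[p,np.ones(len(p))]@rot(m['rotation']).T
    P=np.array(m['position']); z=np.broadcast_to(z,len(p))
    return P+d*((z-P[2])/d[:,2])[:,None]
def proj(m,X):
    K=np.array([[m['fx'],0,m['cx']],[0,m['fy'],m['cy']],[0,0,1.]])
    Rm=rot(m['rotation']).T
    return cv2.projectPoints(np.array(X,float).reshape(-1,1,3),cv2.Rodrigues(Rm)[0],-Rm@np.array(m['position']),K,np.array(m['D']))[0][:,0]
E
python3 - <<'E'
from h import *
im=bot.snapshot("top")[:,:,::-1];cv2.imwrite("pics/topraw.png",im)
c=np.zeros((600,800,3),np.uint8)
f=lambda x,y,w,h:cv2.resize(im[y:y+h,x:x+w],None,fx=4,fy=4,interpolation=cv2.INTER_CUBIC)
c[:400]=f(85,145,200,100); c[400:,:400]=f(300,160,100,50); 
s=cv2.imwrite("pics/crop1.png",c)
E
```

```text
(no output)
```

View pics/crop1.png

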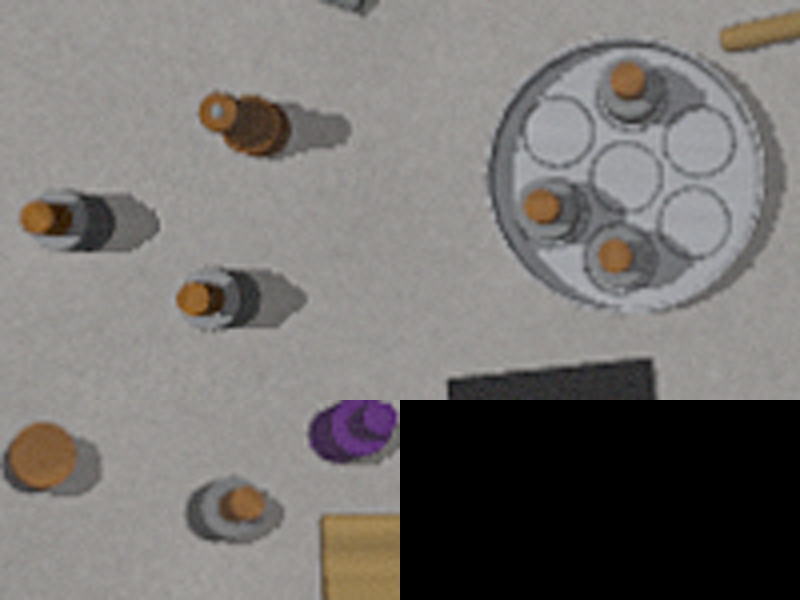

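```bash
cat >> h.py <<'E'
def plan(P,yaw_y=None):
    """shift in tool axes from current commanded ~ measured pose; yaw_y: world angle of tool y desired (deg, mod 180)"""
    s=bot.state();Rm=rot(s['eef_rot']);d=Rm.T@(np.array(P)-s['position'])
    tw=None
    if yaw_y is not None:
        cur=np.degrees(np.arctan2(Rm[1,1],Rm[0,1]));a=(cur-yaw_y+90)%180-90;tw=np.radians(a)
    print("shift",np.round(d,4),"twist",tw,"alt",None if tw is None else tw-np.sign(tw)*np.pi,"j6",s['joints'][5])
E
python3 - <<'E'
from h import *
m=bot.camera_model("top")
o=lambda a,x0,y0:[(x0+(u+.5)/4-.5,y0+(v+.5)/4-.5) for u,v in a]
A=o([(218,112),(39,217),(194,299)],85,145)+o([(246,502-400)],300,160)
print("mill,t1,t2,t3\n",ray(m,A,[.110,.09,.09,.09]).round(4))
F=ray(m,o([(627,177),(559,131),(699,141),(694,222)],85,145),.004)
Pk=ray(m,o([(628,80),(542,206),(616,256)],85,145),.094)
print(F.round(4));print(Pk.round(4))
for X in list(F[1:])+list(Pk):
    v=X-F[0];print(np.hypot(*v[:2]).round(4),np.degrees(np.arctan2(v[1],v[0])).round(1))
E
```

```text
mill,t1,t2,t3
 [[ 0.5471  0.2349  0.11  ]
 [ 0.4786  0.3619  0.09  ]
 [ 0.4228  0.2552  0.09  ]
 [ 0.5133 -0.3618  0.09  ]]
[[ 0.5112 -0.0341  0.004 ]
 [ 0.5453  0.0158  0.004 ]
 [ 0.5375 -0.0871  0.004 ]
 [ 0.478  -0.0831  0.004 ]]
[[ 0.5697 -0.0379  0.094 ]
 [ 0.4846  0.0201  0.094 ]
 [ 0.4508 -0.0296  0.094 ]]
0.0605 55.7
0.0591 -63.5
0.0592 -124.1
0.0587 -3.6
0.0605 116.2
0.0606 175.7
```

Run:
```python
from h import *
plan([.547,.235,.23],56)
m=bot.camera_model("side")
print(proj(m,[[.5471,.2349,.11],[.4786,.3619,.09],[.4228,.2552,.09],[.5133,-.3618,.09],[.511,-.0338,.004]])*800/512)
```

```text
shift [ 0.5945 -0.6568 -0.0048] twist 0.9452421272445747 alt -2.1963505263452183 j6 -0.095517873617249
[[361.57982264 420.50280046]
 [399.58568931 507.07086921]
 [438.52874213 441.79327314]
 [403.66203924 190.05447355]
 [395.79222289 326.49730243]]
```

Run:
```python
from h import *
im=bot.snapshot("side")[:,:,::-1]
c=np.zeros((600,800,3),np.uint8)
f=lambda x,y,w,h:cv2.resize(im[y:y+h,x:x+w],None,fx=5,fy=5,interpolation=cv2.INTER_CUBIC)
c[:500,:450]=f(215,255,90,100);c[:350,450:]=f(215,175,70,70);c[350:600,450:]=f(235,110,70,50)
cv2.imwrite("pics/side1.png",c)
```

```text
(no output)
```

View pics/side1.png

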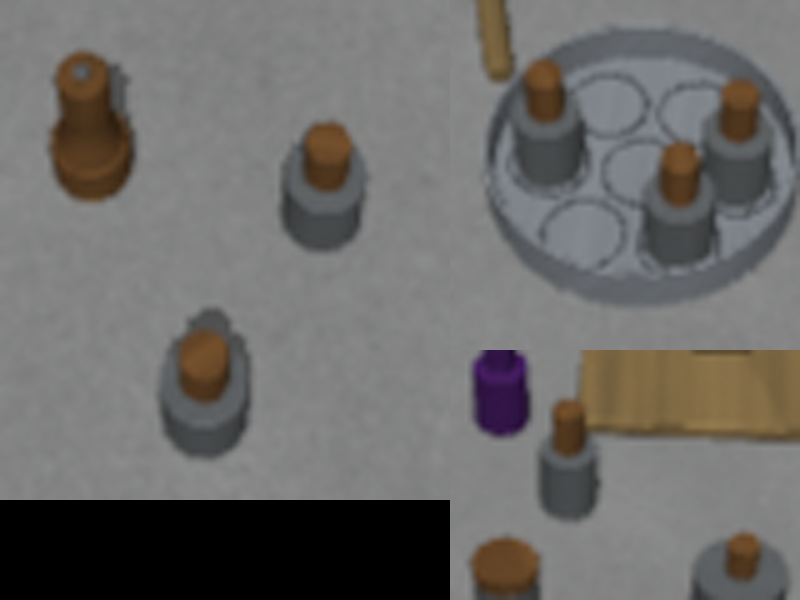

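Emit:
step_arm:
  increments: [0.594,-0.657,-0.005,0.945,0.6,0.594,-0.657,-0.005,0.945,0.6,0.594,-0.657,-0.005,0.945,0.6,0.594,-0.657,-0.005,0.945,0.6,0.594,-0.657,-0.005,0.945,0.6,0.594,-0.657,-0.005,0.945,0.6,0.594,-0.657,-0.005,0.945,0.6,0.594,-0.657,-0.005,0.945,0.6,0.594,-0.657,-0.005,0.945,0.6,0.594,-0.657,-0.005,0.945,0.6,0.594,-0.657,-0.005,0.945,0.6,0.594,-0.657,-0.005,0.945,0.6,0.594,-0.657,-0.005,0.945,0.6,0.594,-0.657,-0.005,0.945,0.6,0.594,-0.657,-0.005,0.945,0.6,0.594,-0.657,-0.005,0.945,0.6,0.594,-0.657,-0.005,0.945,0.6,0.594,-0.657,-0.005,0.945,0.6]

```text
time_s: 2.45
position: [0.5464, 0.2338, 0.23]
eef_rot: [0.0, 0.956, -0.293, -0.0]
force: [0.3, -0.4, -0.3]
opening: 0.0548
grasp_force: 0.0
```

Run:
```python
from h import *
m=bot.camera_model("wrist");im=bot.snapshot("wrist")[:,:,::-1];s=bot.state()
cv2.imwrite("pics/w1.png",im)
print(s['position'],s['joints'],s['opening'],s['time_s']);print(proj(m,[[.547,.235,.11],[.547,.235,0]]))
# TCP height for grasp at 0.096: TCP = grasp + 8mm ahead (lower)
plan([.547,.235,.088],56)
```

```text
[0.5464675  0.23381096 0.23008689] [ 3.03879369e-01  4.45398741e-01  1.41698132e+00 -5.44698646e-05
  1.27921841e+00  2.46903273e+00] 0.05493826553104479 2.5
[[255.24307534 190.95115901]
 [255.43885185 165.36811508]]
shift [-0.0002 -0.0013  0.1421] twist -0.0009294270926855114 alt 3.1406632264971077 j6 2.4690327258596265
```

View pics/w1.png

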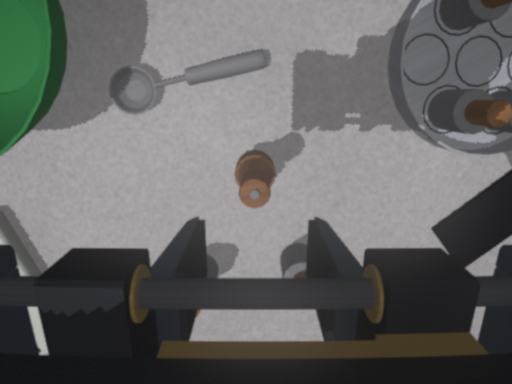

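Emit:
step_arm:
  increments: [0,-0.001,0.06,0,0.6,0,-0.001,0.11,0,0.6,0,-0.001,0.142,0,0.6,0,-0.001,0.142,0,0.6,0,-0.001,0.142,0,0.6,0,-0.001,0.142,0,0,0,-0.001,0.142,0,0,0,-0.001,0.142,0,0,0,-0.001,0.142,0,0,0,-0.001,0.142,0,0,0,-0.001,0.142,0,0,0,-0.001,0.142,0,0]

```text
time_s: 4.0
position: [0.5473, 0.2355, 0.0884]
eef_rot: [-0.0, 0.956, -0.292, 0.0]
force: [-1.0, -1.5, 7.1]
opening: 0.0276
grasp_force: 30.0
```

Emit:
step_arm:
  increments: [0,0,-0.03,0,0,0,0,-0.08,0,0,0,0,-0.13,0,0,-0.025,-0.05,-0.14,0,0,-0.05,-0.1,-0.14,0,0,-0.075,-0.15,-0.14,0,0,-0.1,-0.2,-0.14,0,0,-0.12,-0.242,-0.14,0,0,-0.12,-0.242,-0.14,0,0,-0.12,-0.242,-0.14,0,0,-0.12,-0.242,-0.14,0,0,-0.12,-0.242,-0.14,0,0]

```text
time_s: 5.5
position: [0.5831, 0.5024, 0.2283]
eef_rot: [-0.0, 0.956, -0.293, 0.0]
force: [-0.8, -0.9, -2.6]
opening: 0.0277
grasp_force: 30.0
```

Run:
```python
from h import *
m=bot.camera_model("wrist");im=bot.snapshot("wrist")[:,:,::-1];s=bot.state()
cv2.imwrite("pics/w2.png",im)
print(s['position'],s['opening'],s['grasp_force'],s['force']);
c=np.array([.511,-.0338]);a=np.radians(np.arange(6)*60-4)
X=np.vstack([[*c,.004],np.c_[c+.06*np.c_[np.cos(a),np.sin(a)],np.full(6,.004)]])
print(proj(m,X).round(1))
plan([.511,-.0338,.093],56)
```

```text
[0.58317318 0.50259854 0.22829557] 0.027495010920298005 29.99479204416275 [-0.18879242  0.9160298  -2.91560123]
[[688.9 -40.1]
 [673.3 -92.3]
 [648.4 -48.1]
 [662.5   4.3]
 [701.4  10.3]
 [723.6 -31.1]
 [709.1 -80.6]]
shift [0.2404 0.4849 0.1352] twist -0.0006339101936381478 alt 3.1409587433961548 j6 2.7986873023780325
```

View pics/w2.png

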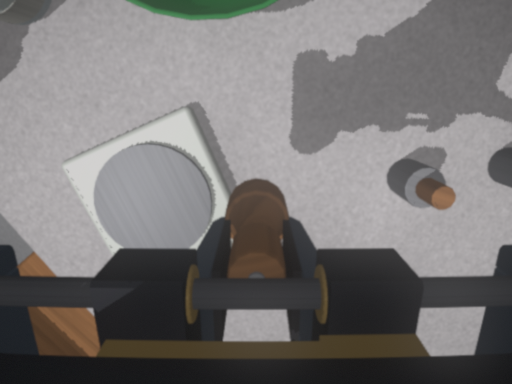

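My hand-computed sign was flipped, so the arm is beside the scale with the mill still in the grip. Nothing was hit. I'll use the computed shift instead.

Emit:
step_arm:
  increments: [0.024,0.0485,0,0,0,0.048,0.097,0,0,0,0.072,0.1455,0,0,0,0.096,0.194,0,0,0,0.12,0.2425,0,0,0,0.144,0.291,0,0,0,0.168,0.3395,0,0,0,0.192,0.388,0,0,0,0.216,0.4365,0,0,0,0.2405,0.485,0,0,0,0.2405,0.485,0,0,0,0.2405,0.485,0,0,0,0.2405,0.485,0,0,0,0.2405,0.485,0,0,0]

```text
time_s: 7.3
position: [0.5113, -0.0324, 0.2279]
eef_rot: [-0.0, 0.957, -0.292, 0.0]
force: [0.2, 0.5, -2.1]
opening: 0.0276
grasp_force: 30.0
```

Run:
```python
from h import *
m=bot.camera_model("wrist");im=bot.snapshot("wrist")[:,:,::-1];s=bot.state()
cv2.imwrite("pics/w3.png",im)
print(s['position'],s['opening'],s['grasp_force'],s['force']);
c=np.array([.511,-.0338]);a=np.radians(np.arange(6)*60-4)
X=np.vstack([[*c,.004],np.c_[c+.06*np.c_[np.cos(a),np.sin(a)],np.full(6,.004)]])
print(proj(m,X).round(1))
plan([.511,-.0338,.093],56)
```

```text
[ 0.51129977 -0.03253506  0.22790718] 0.027739829716482225 29.9991112947464 [-0.15293158  0.45878376 -2.85734887]
[[257.9 165.8]
 [230.7 119.3]
 [205.2 165.8]
 [232.3 209.1]
 [283.2 209.2]
 [310.6 166. ]
 [285.3 119.4]]
shift [0.0005 0.0012 0.1349] twist 0.0014701019780118262 alt -3.1401225516117814 j6 1.9825487957029198
```

View pics/w3.png

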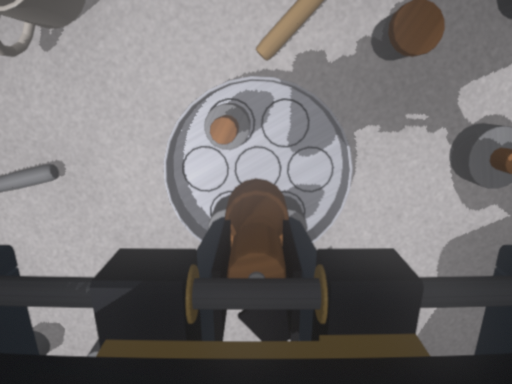

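Emit:
step_arm:
  increments: [0,0.001,0.04,0,0,0,0.001,0.08,0,0,0,0.001,0.11,0,0,0,0.001,0.125,0,0,0,0.001,0.132,0,0,0,0.001,0.1355,0,0,0,0.001,0.1355,0,0,0,0.001,0.1355,0,0,0,0.001,0.1355,0,0]

```text
time_s: 8.48
position: [0.5109, -0.0342, 0.0928]
eef_rot: [-0.0, 0.956, -0.292, 0.0]
force: [0.2, 0.2, -1.4]
opening: 0.0275
grasp_force: 30.0
```

Emit:
step_arm:
  increments: [0,0,0.0005,0,0,0,0,0.0005,0,0.45,0,0,0.0005,0,0.45,0,0,0.0005,0,0.45,0,0,0.0005,0,0.45,0,0,-0.03,0,0.45,0,0,-0.08,0,0.6,0,0,-0.13,0,0.6,0,0,-0.137,0,0.6,0,0,-0.137,0,0.6]

```text
time_s: 9.72
position: [0.5106, -0.0341, 0.2293]
eef_rot: [-0.0, 0.956, -0.292, 0.0]
force: [-0.2, 0.5, -0.2]
opening: 0.0549
grasp_force: 0.0
```

Run:
```python
from h import *
m=bot.camera_model("wrist");im=bot.snapshot("wrist")[:,:,::-1];s=bot.state()
cv2.imwrite("pics/w4.png",im)
print(s['position'],s['joints'])
print(proj(m,[[.511,-.0338,.114]]))
plan([.4228,.2552,.23],146)
plan([.4786,.3619,.23],146)
plan([.5133,-.3618,.23],26)
```

```text
[ 0.51013271 -0.03401387  0.2284777 ] [-1.83428306e-01  3.31066923e-01  1.61584273e+00  1.78738617e-05
  1.19596114e+00  1.98056639e+00]
[[256.37818187 192.14553672]]
shift [-0.2341 -0.191  -0.0013] twist -1.5705890144221608 alt 1.5710036391676323 j6 1.9805663908787607
shift [-0.2475 -0.3106 -0.0014] twist -1.5705890144221608 alt 1.5710036391676323 j6 1.9805663908787607
shift [ 0.1859  0.27   -0.0016] twist 0.5238060879710346 alt -2.6177865656187587 j6 1.9805663908787607
```

View pics/w4.png

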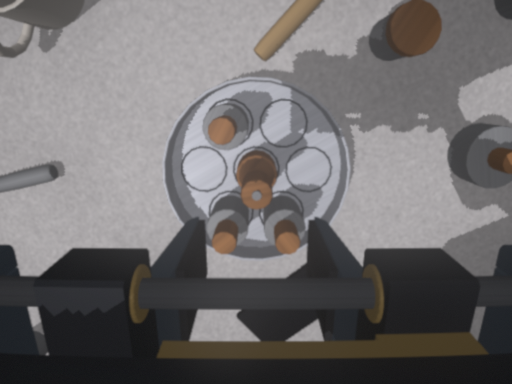

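The mill stands upright, concentric with the centre circle: foot at about (256,170), head at (256,195). Next is tin b.

Emit:
step_arm:
  increments: [-0.05,-0.04,-0.001,-0.18,0.6,-0.1,-0.08,-0.001,-0.36,0.6,-0.15,-0.12,-0.001,-0.54,0.6,-0.19,-0.16,-0.001,-0.72,0.6,-0.234,-0.191,-0.001,-0.9,0.6,-0.234,-0.191,-0.001,-1.08,0.6,-0.234,-0.191,-0.001,-1.26,0.6,-0.234,-0.191,-0.001,-1.44,0.6,-0.234,-0.191,-0.001,-1.57,0.6,-0.234,-0.191,-0.001,-1.57,0.6,-0.234,-0.191,-0.001,-1.57,0.6,-0.234,-0.191,-0.001,-1.57,0.6]

```text
time_s: 11.28
position: [0.4233, 0.255, 0.2301]
eef_rot: [-0.0, 0.884, 0.468, -0.0]
force: [-0.3, -0.4, -0.1]
opening: 0.0545
grasp_force: 0.0
```

Run:
```python
from h import *
plan([.4228,.2552,.0705],146)
print(proj(bot.camera_model("wrist"),[[.4228,.2552,.09]]))
```

```text
shift [-0.     -0.0005  0.1596] twist -0.0024521005307318873 alt 3.139140553059061 j6 1.0170953025310305
[[257.72415013 187.40565404]]
```

Emit:
step_arm:
  increments: [0,0,0.06,0,0.6,0,0,0.11,0,0.6,0,0,0.145,0,0.6,0,0,0.1595,0,0.6,0,0,0.1595,0,0.6,0,0,0.1595,0,0,0,0,0.1595,0,0,0,0,0.1595,0,0,0,0,0.1595,0,0,0,0,0.1595,0,0,0,0,0.1595,0,0,0,0,0.12,0,0,0,0,0.06,0,0,0,0,0,0,0,0,0,0,0,0,0,0,0,0,0]

```text
time_s: 13.28
position: [0.423, 0.2548, 0.2299]
eef_rot: [-0.0, 0.883, 0.469, -0.0]
force: [-0.1, 0.2, -2.1]
opening: 0.0236
grasp_force: 29.9
```

Run:
```python
from h import *
t=np.radians(56);plan([.511+.06*np.cos(t),-.0338+.06*np.sin(t),.23],146)
```

```text
shift [-1.299e-01  2.345e-01 -1.000e-04] twist -0.000582439615134336 alt 3.141010213974659 j6 1.0152859921238953
```

Emit:
step_arm:
  increments: [-0.026,0.047,0,0,0,-0.052,0.094,0,0,0,-0.078,0.141,0,0,0,-0.104,0.188,0,0,0,-0.125,0.225,0,0,0,-0.13,0.2345,0,0,0,-0.13,0.2345,0,0,0,-0.13,0.2345,0,0,0,-0.13,0.2345,0,0,0]

```text
time_s: 14.4
position: [0.5445, 0.0171, 0.2303]
eef_rot: [-0.0, 0.883, 0.47, -0.0]
force: [0.0, -0.4, -2.4]
opening: 0.023
grasp_force: 29.9
```

Run:
```python
from h import *
t=np.radians(56);plan([.511+.06*np.cos(t),-.0338+.06*np.sin(t),.075],146)
```

```text
shift [-0.0009  0.0008  0.1553] twist 0.0006967452732248989 alt -3.140895908316568 j6 0.5143816162657768
```

Emit:
step_arm:
  increments: [-0.001,0.001,0.05,0,0,-0.001,0.001,0.1,0,0,-0.001,0.001,0.135,0,0,-0.001,0.001,0.15,0,0,-0.001,0.001,0.1555,0,0,-0.001,0.001,0.1555,0,0,-0.001,0.001,0.1555,0,0,-0.001,0.001,0.1555,0,0.42,-0.001,0.001,0.1555,0,0.42,-0.001,0.001,0.1555,0,0.42,-0.001,0.001,0.1555,0,0.42,-0.001,0.001,0.12,0,0.42,-0.001,0.001,0.06,0,0.42,0,0,0,0,0.6,0,0,0,0,0.6,0,0,0,0,0.6]

```text
time_s: 16.4
position: [0.5446, 0.0161, 0.2301]
eef_rot: [-0.0, 0.883, 0.469, -0.0]
force: [0.4, 0.3, -0.4]
opening: 0.0544
grasp_force: 0.0
```

Run:
```python
from h import *
plan([.4786,.3619,.23],146)
```

```text
shift [ 2.496e-01 -2.483e-01  1.000e-04] twist -0.0005789246704375624 alt 3.1410137289193556 j6 0.5139565277629702
```

Emit:
step_arm:
  increments: [0.042,-0.041,0,0,0.6,0.083,-0.083,0,0,0.6,0.125,-0.124,0,0,0.6,0.166,-0.166,0,0,0.6,0.208,-0.207,0,0,0.6,0.24,-0.238,0,0,0.6,0.2495,-0.2485,0,0,0.6,0.2495,-0.2485,0,0,0.6,0.2495,-0.2485,0,0,0.6,0.2495,-0.2485,0,0,0.6]

```text
time_s: 17.65
position: [0.4791, 0.3607, 0.2304]
eef_rot: [0.0, 0.883, 0.469, -0.0]
force: [0.5, -0.3, 0.5]
opening: 0.0548
grasp_force: 0.0
```

Run:
```python
from h import *
plan([.4786,.3619,.0705],146)
```

```text
shift [ 0.0008 -0.0011  0.1599] twist -0.002085734454120686 alt 3.1395069191356724 j6 1.1414250156150736
```

Emit:
step_arm:
  increments: [0.001,-0.001,0.06,0,0.6,0.001,-0.001,0.11,0,0.6,0.001,-0.001,0.145,0,0.6,0.001,-0.001,0.1595,0,0.6,0.001,-0.001,0.1595,0,0.6,0.001,-0.001,0.1595,0,0,0.001,-0.001,0.1595,0,0,0.001,-0.001,0.1595,0,0,0.001,-0.001,0.1595,0,0,0.001,-0.001,0.1595,0,0,0.001,-0.001,0.1595,0,0,0.001,-0.001,0.12,0,0,0.001,-0.001,0.06,0,0,0,0,0,0,0,0,0,0,0,0,0,0,0,0,0]

```text
time_s: 19.65
position: [0.4783, 0.3617, 0.2298]
eef_rot: [0.0, 0.883, 0.469, -0.0]
force: [-0.2, -0.8, -2.0]
opening: 0.0236
grasp_force: 29.9
```

Run:
```python
from h import *
t=np.radians(-124);plan([.511+.06*np.cos(t),-.0338+.06*np.sin(t),.23],146)
```

```text
shift [-0.3695  0.2485  0.    ] twist -0.0005703965523168347 alt 3.141022257037476 j6 1.1418953041625837
```

Emit:
step_arm:
  increments: [-0.046,0.031,0,0,0,-0.092,0.062,0,0,0,-0.138,0.093,0,0,0,-0.185,0.124,0,0,0,-0.231,0.155,0,0,0,-0.277,0.186,0,0,0,-0.323,0.217,0,0,0,-0.355,0.239,0,0,0,-0.3695,0.2485,0,0,0,-0.3695,0.2485,0,0,0,-0.3695,0.2485,0,0,0,-0.3695,0.2485,0,0,0]

```text
time_s: 21.15
position: [0.4777, -0.0823, 0.2302]
eef_rot: [-0.0, 0.883, 0.47, -0.0]
force: [-0.2, -0.1, -1.5]
opening: 0.0236
grasp_force: 29.9
```

Run:
```python
from h import *
t=np.radians(-124);plan([.511+.06*np.cos(t),-.0338+.06*np.sin(t),.075],146)
```

```text
shift [-0.0012  0.0005  0.1552] twist 0.0007744427372933897 alt -3.1408182108525 j6 0.2986140660485746
```

Emit:
step_arm:
  increments: [-0.001,0.0005,0.05,0,0,-0.001,0.0005,0.1,0,0,-0.001,0.0005,0.135,0,0,-0.001,0.0005,0.15,0,0,-0.001,0.0005,0.1555,0,0,-0.001,0.0005,0.1555,0,0,-0.001,0.0005,0.1555,0,0,-0.001,0.0005,0.1555,0,0.42,-0.001,0.0005,0.1555,0,0.42,-0.001,0.0005,0.1555,0,0.42,-0.001,0.0005,0.1555,0,0.42,-0.001,0.0005,0.12,0,0.42,-0.001,0.0005,0.06,0,0.42,0,0,0,0,0.6,0,0,0,0,0.6,0,0,0,0,0.6]

```text
time_s: 23.15
position: [0.4775, -0.0833, 0.2302]
eef_rot: [-0.0, 0.883, 0.469, -0.0]
force: [-0.6, -0.3, -0.5]
opening: 0.0544
grasp_force: 0.0
```

Run:
```python
from h import *
plan([.5133,-.3618,.23],26)
```

```text
shift [-2.108e-01  1.855e-01  1.000e-04] twist -1.047837208094333 alt 2.09375544549546 j6 0.2980786456369853
```

Emit:
step_arm:
  increments: [-0.042,0.037,0,-0.17,0.6,-0.084,0.074,0,-0.34,0.6,-0.126,0.111,0,-0.51,0.6,-0.168,0.148,0,-0.68,0.6,-0.2,0.176,0,-0.85,0.6,-0.211,0.1855,0,-1.02,0.6,-0.211,0.1855,0,-1.047,0.6,-0.211,0.1855,0,-1.047,0.6,-0.211,0.1855,0,-1.047,0.6,-0.211,0.1855,0,-1.047,0.6]

```text
time_s: 24.4
position: [0.5135, -0.3614, 0.2305]
eef_rot: [0.0, 0.531, 0.848, 0.0]
force: [0.0, 0.2, 0.4]
opening: 0.0545
grasp_force: 0.0
```

Run:
```python
from h import *
plan([.5133,-.3618,.0705],26)
m=bot.camera_model("wrist");im=bot.snapshot("wrist")[:,:,::-1]
cv2.imwrite("pics/w5.png",im);print(proj(m,[[.5133,-.3618,.09]]))
```

```text
shift [-0.0003 -0.0004  0.16  ] twist -0.0013964795605241722 alt 3.1401961740292688 j6 -1.160728436280477
[[256.29675241 188.91954349]]
```

View pics/w5.png

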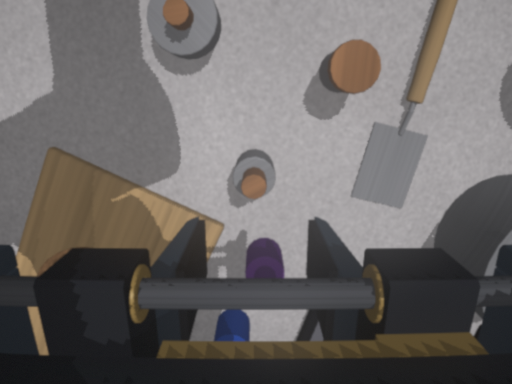

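Run:
```python
from h import *
im=cv2.imread("pics/w5.png");c=np.zeros((480,800,3),np.uint8)
c[:,:400]=cv2.resize(im[150:210,230:280],(400,480),interpolation=cv2.INTER_CUBIC)
t=cv2.imread("pics/topraw.png");c[:400,400:]=cv2.resize(t[170:210,340:380],(400,400),interpolation=cv2.INTER_CUBIC)
cv2.imwrite("pics/c5.png",c)
m=bot.camera_model("wrist");p=proj(m,[[.5133,-.3618,.09],[.5133,-.3618,.054],[.5133,-.3618,0],[.5233,-.3618,.09],[.5133,-.3518,.09]]);print(p)
m=bot.camera_model("top");print(proj(m,[[.5133,-.3618,.09],[.5133,-.3618,.054],[.5133,-.3618,0]]))
```

```text
[[256.35363965 188.74999151]
 [256.36978109 179.41863433]
 [256.3886943  168.47817616]
 [266.24055716 193.39149248]
 [261.21749594 179.09069466]]
[[361.13662315 185.12107323]
 [357.48129658 186.28177438]
 [352.44111331 187.88197775]]
```

View pics/c5.png

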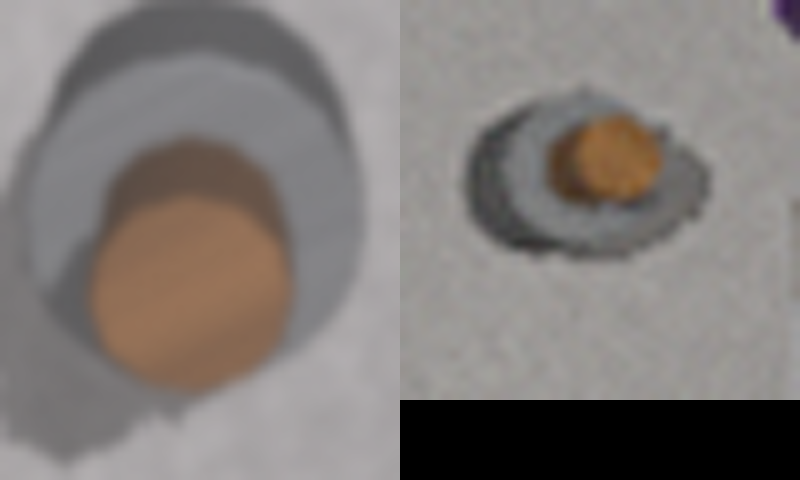

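Emit:
step_arm:
  increments: [0,0,0.06,0,0.6,0,0,0.11,0,0.6,0,0,0.145,0,0.6,0,0,0.16,0,0.6,0,0,0.16,0,0.6,0,0,0.16,0,0,0,0,0.16,0,0,0,0,0.16,0,0,0,0,0.16,0,0,0,0,0.16,0,0,0,0,0.16,0,0,0,0,0.12,0,0,0,0,0.06,0,0,0,0,0,0,0,0,0,0,0,0,0,0,0,0,0]

```text
time_s: 26.45
position: [0.5131, -0.3617, 0.2298]
eef_rot: [-0.0, 0.53, 0.848, 0.0]
force: [0.3, 0.4, -2.5]
opening: 0.0232
grasp_force: 29.9
```

Run:
```python
from h import *
t=np.radians(-64);plan([.511+.06*np.cos(t),-.0338+.06*np.sin(t),.23],26)
```

```text
shift [ 2.358e-01  1.417e-01 -1.000e-04] twist -0.0007701809949346845 alt 3.1408224725948584 j6 -1.162149613539783
```

Emit:
step_arm:
  increments: [0.047,0.028,0,0,0,0.094,0.057,0,0,0,0.141,0.085,0,0,0,0.189,0.113,0,0,0,0.225,0.135,0,0,0,0.236,0.1415,0,0,0,0.236,0.1415,0,0,0,0.236,0.1415,0,0,0,0.236,0.1415,0,0,0]

```text
time_s: 27.58
position: [0.5373, -0.089, 0.2302]
eef_rot: [-0.0, 0.531, 0.847, -0.0]
force: [-0.3, -0.1, -0.6]
opening: 0.023
grasp_force: 29.9
```

Run:
```python
from h import *
t=np.radians(-64);plan([.511+.06*np.cos(t),-.0338+.06*np.sin(t),.075],26)
m=bot.camera_model("wrist");im=bot.snapshot("wrist")[:,:,::-1]
a=im[60:260,120:390];cv2.imwrite("pics/w6.png",cv2.resize(a,None,fx=2.96,fy=2.96,interpolation=cv2.INTER_CUBIC))
```

```text
shift [0.0012 0.0006 0.1552] twist -0.0021747150398290123 alt 3.1394179385499643 j6 -0.725328929196309
```

View pics/w6.png

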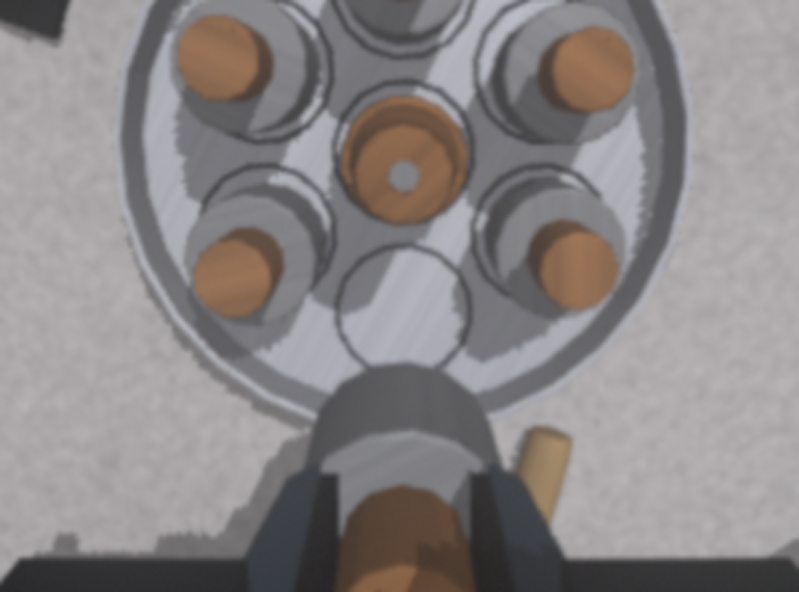

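Emit:
step_arm:
  increments: [0.001,0.0005,0.05,0,0,0.001,0.0005,0.1,0,0,0.001,0.0005,0.135,0,0,0.001,0.0005,0.15,0,0,0.001,0.0005,0.1555,0,0,0.001,0.0005,0.1555,0,0,0.001,0.0005,0.1555,0,0,0.001,0.0005,0.1555,0,0.42,0.001,0.0005,0.1555,0,0.42,0.001,0.0005,0.1555,0,0.42,0.001,0.0005,0.1555,0,0.42,0.001,0.0005,0.12,0,0.42,0.001,0.0005,0.06,0,0.42,0,0,0,0,0.6,-0.06,0,0,0,0.6,-0.12,0,0,0,0.6,-0.18,0,0,0,0.6,-0.24,0,0,0,0.6,-0.24,0,0,0,0.6]

```text
time_s: 30.0
position: [0.6431, -0.3074, 0.2292]
eef_rot: [0.0, 0.532, 0.847, -0.0]
force: [-0.2, 0.5, -0.8]
opening: 0.0549
grasp_force: 0.0
```

Run:
```python
from h import *
im=bot.snapshot("top")[:,:,::-1];im2=bot.snapshot("side")[:,:,::-1]
c=np.zeros((450,800,3),np.uint8)
c[:400,:400]=cv2.resize(im[145:235,197:287],(400,400),interpolation=cv2.INTER_CUBIC)
c[:400,400:]=cv2.resize(im2[165:245,210:290],(400,400),interpolation=cv2.INTER_CUBIC)
cv2.imwrite("pics/fin.png",c);print(bot.state()['time_s'],bot.state()['position'])
```

```text
30.1 [ 0.6420981  -0.30376039  0.22970327]
```

View pics/fin.png

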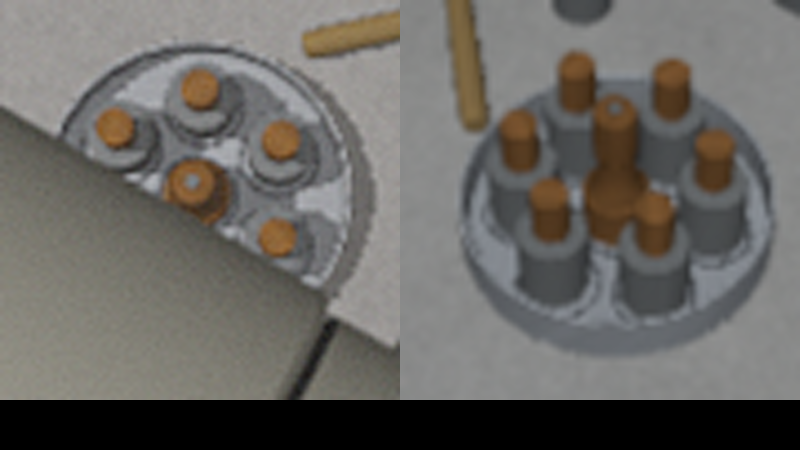

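All seven stand upright on their circles. I'll check the offsets numerically against the tray fit.

Run:
```python
from h import *
k=90/400
P=[(115,129),(281,140),(277,238),(200,89),(192,184)]
X=ray(bot.camera_model("top"),[(197+u*k-.4,145+v*k-.4) for u,v in P],[.094]*4+[.114])[:,:2]
c=np.array([.511,-.0338]);a=np.radians([56,-64,-124,-4])
T=np.vstack([c+.06*np.c_[np.cos(a),np.sin(a)],c]);print(((X-T)*1000).round(1))
```

```text
[[ 0.9 -2. ]
 [ 1.   0.8]
 [ 1.3 -0.7]
 [-1.1  0.2]
 [-1.1  0.2]]
```

Every offset is within about 2 mm, inside the 4 mm the circles allow.

```bash
python3 -c "
from rig import bot
print(bot.job_done())"
```

```text
the job is handed in; nothing more can be done
None
```

I stood the mill on the middle circle first, then the three knobbed tins on the free circles, all upright and within about 2 mm of centre. I left the other tins untouched and handed the job in at about 30 s.

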